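# Hold the dark-box lid at its balance point

### The job

The stay of the light-tight box's lid has to be fitted, and someone must hold the lid for it: draw the bolt fully back to unlock the lid, then swing the lid gently up by its handle bar until it stands straight up over its hinge, at the point where it would fall neither shut nor open. Do not let it tip over backwards or drop, and leave the other things on the bench where they are. The program finishes while the fingers still hold the lid there, balanced upright: do not let go.

Things in the scene. Friction and masses are not known exactly. Their poses are not given: they have to be found in the camera images.
- dark_box: light-tight grey sample box, fixed, 112 (x) x 172 (y) x 80 mm high; origin at the centre of its underside; x points from handle side to hinge side (away from the robot), y left, z up. On its -y side a bolt bracket (x -43 to -7, y -199 to -87 mm, 86 mm high) with two steel staples 24 mm (x) by 6 mm (y), 106 mm above the bench at the top, at y -101 and -193 mm
- bolt_knob (a point): centre of the bolt's upright round knob, 15 mm diameter, 120 mm above the bench; it reaches from 15 mm below to 11 mm above this point. The flat steel bolt under it (12 mm wide, top 20 mm below this point) slides in the staples along the box's y. Shut, the knob is at box x -25, y -124 mm and the bolt's tongue lies over the lid's right edge. Pull it along the box's -y, away from the lid
- bolt (a joint): slide of the bolt in m: 0 shut, 0.042 fully back at its stop; the lid is free from about 0.030. About 2 N of friction; it stays where it is left
- lid_hinge (a point): middle of the lid's hinge line, which runs along the box's y axis at box x 60.5 mm, 84 mm above the bench; fixed to the box
- lid_bar (a point): middle of the lid's handle: a round steel bar, 10 mm diameter, parallel to the hinge line and 160 mm from it, in the lid's middle plane; 84 mm above the bench when shut. 100 mm are clear between its two arms, 41 mm between bar and lid edge. It can turn between the fingers as the lid swings. Lid: aluminium plate 108 x 174 x 8 mm, 0.2 to 0.4 kg; 1 to 2 N lifts it at the bar
- lid (a joint): angle of the lid in rad: 0 shut (level), growing as the bar swings up and away from the robot; 1.571 upright, with its centre of mass straight over the hinge (the balance point; below it the lid falls shut, above it it falls open to its stop at 2.3). The hinge has next to no friction
- tip_box: bystander: pipette-tip box with clear lid, 76x118x68 mm, loose, left of the dark box; origin at the centre of its underside; leave it
- timer: bystander: small white bench timer, 68x62x19 mm, loose, left and in front of the dark box; origin at the centre of its underside; leave it
- bottle_amber: bystander: brown reagent bottle with black cap, 58 mm diameter, 116 mm high, loose, on the left; origin at the centre of its underside; leave it
- slide_box: bystander: flat dark-green slide box, 90x156x33 mm, loose, right of the dark box; origin at the centre of its underside; leave it
- pen_a: bystander: white ball pen, 145 mm long, 11 mm thick, loose, in front of the dark box near the bench's front edge; origin at the centre of its underside; leave it

How it is judged:
On the way, in this order (a step that is already met when the one before it is completed fails the run):
1. the bolt is drawn fully back (at least 36 mm) while the lid is still shut (value of joint bolt above 0.036 m and value of joint lid below 0.1 rad), for 0.2 s.
2. the lid is held upright by the fingers (value of joint lid between 1.4658 and 1.6758 rad and contact force between the fingers and lid above 0.5 N), for 0.5 s.
At the end, for the whole second after the job is handed in: the lid stands upright within 0.105 rad (6 degrees) of its balance point at 1.571 rad, still (under 0.05 rad/s), with the fingers touching it (over 0.5 N) and the bolt drawn back at least 36 mm (all of step 2 and velocity of joint lid between -0.05 and 0.05 rad/s and value of joint bolt above 0.036 m); the arm keeps its last pose, push and grip.
It fails at once if the lid tips over backwards past its balance point (above 1.9 rad) (value of joint lid above 1.9 rad).
It fails at once if the lid drops or is flung (faster than 2 rad/s) (velocity of joint lid above 2 rad/s or velocity of joint lid below -2 rad/s).
It fails at once if a bystander is moved by more than 30 mm (distance of any of tip_box, timer, bottle_amber, slide_box, pen_a from where it was at the start of the episode above 0.03 m).
It also fails if it takes over 53 s, if anything falls off the work surface, if the arm or the gripper's body presses on something with over 40 N, if the wrist force passes 120 N, or if a joint passes its speed limit or range.

### The arm

A 6-joint arm with a two-finger parallel gripper is mounted at the origin on a cart in front of the work surface, level with it; the furniture and walls round the work are solid. World frame = base frame: x ahead of the robot, y to its left, z up, the work surface at z = 0. Lengths are in m, angles in rad, forces in N, time in s.
With the tool pointing down it reaches from about 0.35 to 0.975 m from the base axis. Payload 7.1 kg.
Tool frame: the origin (TCP) lies midway between the tips of the shut fingers; the grasp point (between the pads) lies 19 mm behind it; z points along the fingers, y is the direction in which the jaws open and shut (so a half turn about z gives the same grasp; the last joint's range is limited). The gripper opens to 88 mm and grips with 3 to 60 N. Pads are 20 mm wide; open, the fingers measure 115 mm over their backs; the gripper's body (75 mm by 178 mm) begins 61 mm behind the grasp point.
Start: joints at [1.142, 0.423, 1.63, -0, 1.089, -0.019], TCP at [0.249, 0.573, 0.223] pointing down, gripper open.
Joint ranges: [-3, 3], [-0.9, 2.11], [0.09, 2.58], [-1.31, 4.45], [0.11, 2.69], [-2.54, 2.54]. Speed limits (rad/s): [2.39, 2.39, 3.01, 3.14, 3.14, 3.14].

### API

Orientations are given as a unit quaternion [w, x, y, z].
In Python, from bench import bot gives the robot as it stands. The module is installed in compiled form; this text tells all that it offers.
- The arm moves only by the tool apply_moves, never from a script. Its argument "targets" is a list of rows, each a list of 3 entries, a list of its own where there are three numbers: the shift along the tool's x, y, z in mm, then the turn, a rotation vector about the tool's x, y, z in rad, then the closure, from 0 (fully open) to 1 (shut). In form: [[[x, y, z], [ax, ay, az], fingers], ...]. A call has 1 to 20 rows; each row shifts and turns the pose as measured when the row begins, along the tool's axes as they then stand; what a row does not reach is not made up. A row lasts 1/12 s, in which the tool goes at most 41.7 mm and 7.16 degrees, less where a joint would pass 70% of its speed; a pose out of reach is approached as far as the arm can. A call with a gripper value outside its range is refused whole. The fingers move at their own pace and stop on an object; the grip force is fixed at half the most. Time passes only in rows, so rows that do not move let the fingers close. It gives the time, the measured TCP pose, the force and the opening at its end, in the units of the state.
- bot.read_state(): the state, without advancing time (a new reading comes with each control period).
- bot.snapshot(name): name is "scene" or "top" or "wrist"; returns (picture, depth): 420x560x3 uint8, red, green, blue; 420x560 float32, m along the optical axis (not along the pixel's ray), 0 where there is no reading.
- bot.camera_params(name): a dict with "vertical_fov" (degrees; the focal length in pixels is half the picture's height over the tangent of half this angle, whatever the lens; pixels are square), "cx", "cy" (the principal point, pixels), "k1" (the pictures are not rectified: a ray, as slopes to the right and down, at radius r is drawn at 1 + k1 r^2 times it, then the intrinsics apply), "world_to_cam" (4x4, takes a point from world to camera coordinates). Camera axes: x right, y down, z forward; pixel columns grow to the right and rows downward; lengths in m; the calibration is good to about 2 mm. A picture is of the moment at which its call begins: read the wrist's pose just before it. camera_params takes no time and is no camera call; for the wrist camera it gives the pose at the moment of the call.
- bot.close_job(): hands the job in, once; it reports no verdict.
Trained networks look in the newest picture that a camera, given by its name, has taken for a name from the list of things; names that differ only in an ending like _2 or _b are one class to them, and where a whole thing is asked for, a point or a joint stands for the part that bears it (a point fixed in the world has none). Each returns a list of dicts, best first, with "conf" (0 to 1); they miss things now and then, are a little off and sometimes report something else, mostly with a low value. They report only what shows in the picture. A call takes as long as a camera call.
- bot.search_frame(query, camera): "position" ([x, y, z] in m, in the coordinates of the camera as it stood for that picture, good to about 4 mm: the middle of the surface that is visible of it).
- bot.cut_out(query, camera): "region" (420x560 bool, what is visible of it).
The state is a dict: "clock": time; "q": joint angles; "joint_velocities": joint speeds; "joint_torque": joint torques, N m; "tool_pos": TCP position; "eef_rot": TCP orientation; "contact_force": force on the tool from outside, world axes, zero at the start; "moment": the same for the moment, N m; "opening": finger opening in m.
Only numpy, scipy, OpenCV 4.12 (cv2) and the standard library are available. Lean on these libraries where they do the work, as an engineer would, in place of code of your own. Each camera call takes 0.05 s, during which the arm holds its last target. There are 200 camera calls.

## Working session

There is one attempt and no reset: what is moved stays moved. The work goes in short steps, Python scripts to look and compute and a tool call to move; the robot and the scene stay as the last step left them, time stands still between calls to the robot, and variables do not carry over. Pictures are saved under pics/ and viewed, about 8 in all and at most 12, crops included, and the job is handed in when it is done.

Besides the shell and the picture viewer there is one more tool, called after "Request:" as name([rows], argument=value, ...), one row to a line, values as JSON. apply_moves: Moves the arm, as the interface text tells. Its arguments: {"type":"object","properties":{"targets":{"type":"array"}},"required":["targets"]}

```bash
mkdir -p pics
cat > h.py <<'E'
import numpy as np, cv2
from bench import bot
from scipy.spatial.transform import Rotation as R
def snap(cam,name=None):
    P=bot.camera_params(cam); im,d=bot.snapshot(cam)
    if name: cv2.imwrite('pics/'+name,im[:,:,::-1])
    return P,im,d
def cloud(P,d):
    f=210/np.tan(np.radians(P['vertical_fov'])/2)
    K=np.array([[f,0,P['cx']],[0,f,P['cy']],[0,0,1.]])
    v,u=np.mgrid[0:420,0:560]
    s=cv2.undistortPoints(np.stack([u,v],-1).reshape(-1,1,2).astype(float),K,np.array([P['k1'],0,0,0.])).reshape(420,560,2)
    c=np.dstack([s[...,0]*d,s[...,1]*d,d]); T=np.linalg.inv(P['world_to_cam'])
    return c@T[:3,:3].T+T[:3,3]
def toworld(P,p): return (np.linalg.inv(P['world_to_cam'])@np.r_[p,1])[:3]
def st():
    s=bot.read_state(); print('t',round(s['clock'],2),'pos',np.round(s['tool_pos'],4),'q',np.round(s['eef_rot'],4),'j',np.round(s['q'],3),'F',np.round(s['contact_force'],1),'open',round(s['opening'],4)); return s
E
python3 - <<'E'
from h import *
s=st(); print(R.from_quat(s['eef_rot'],scalar_first=True).as_matrix().round(3))
for c in ('scene','top'):
    P,im,d=snap(c,c+'0.png'); W=cloud(P,d); np.save(c+'W.npy',W)
    for q in ('dark_box','bolt_knob','lid_bar','slide_box','tip_box'):
        for r in bot.search_frame(q,c)[:2]: print(c,q,round(r['conf'],2),toworld(P,r['position']).round(4))
cv2.imwrite('pics/both.png',np.vstack([cv2.imread('pics/scene0.png'),cv2.imread('pics/top0.png')])[:,:][::1])
E
```

```text
t 0.0 pos [0.2488 0.5727 0.2219] q [-2.000e-04  2.035e-01  9.791e-01 -7.000e-04] j [ 1.142  0.424  1.631 -0.     1.089 -0.019] F [ 0.4  0.3 -0.1] open 0.0875
[[-0.917  0.398 -0.001]
 [ 0.398  0.917 -0.001]
 [ 0.    -0.002 -1.   ]]
scene dark_box 0.72 [ 0.5275 -0.0682  0.0844]
scene bolt_knob 0.5 [ 0.5093 -0.1558  0.1009]
scene lid_bar 0.91 [ 0.5648 -0.036   0.0843]
scene slide_box 0.75 [ 0.559  -0.4707  0.0342]
scene tip_box 0.66 [0.5407 0.2677 0.0654]
scene tip_box 0.58 [0.4486 0.3234 0.0763]
top dark_box 0.83 [ 0.5386 -0.0494  0.087 ]
top dark_box 0.35 [ 0.5094 -0.1483  0.0999]
top bolt_knob 0.56 [ 0.5104 -0.1475  0.1001]
top lid_bar 0.57 [ 0.5604 -0.0257  0.0927]
top slide_box 0.82 [ 0.5609 -0.4615  0.0283]
top tip_box 0.95 [0.5512 0.2791 0.0658]
```

View pics/top0.png

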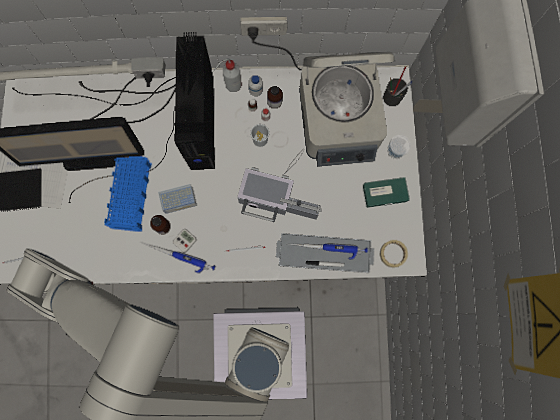

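View pics/scene0.png

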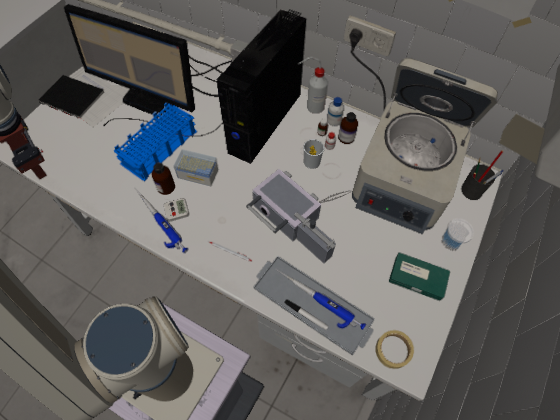

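The top view shows the box at about (265,187), its handle bar at (258,213) and the bolt bracket at (300,208), with the box yawed slightly. Next I fit the lid for position and yaw.

Run:
```python
from h import *
for c in ('scene','top'):
    W=np.load(c+'W.npy').reshape(-1,3)
    m=(abs(W[:,0]-.54)<.16)&(abs(W[:,1]+.06)<.25)
    for lo,hi in ((.078,.094),(.096,.14)):
        Q=W[m&(W[:,2]>lo)&(W[:,2]<hi)]
        print(c,lo,len(Q),Q.mean(0).round(4),cv2.minAreaRect(Q[:,:2].astype(np.float32)*1000))
    k=(abs(W[:,0]-.54)<.08)&(abs(W[:,1]+.03)<.08)&(W[:,2]>.083)&(W[:,2]<.094)
    print(cv2.minAreaRect(W[k][:,:2].astype(np.float32)*1000))
P,im,d=snap('top')
cv2.imwrite('pics/topcrop.png',cv2.resize(im[155:230,225:335,::-1],None,fx=6,fy=6,interpolation=cv2.INTER_CUBIC))
W=cloud(P,d)
for q in('dark_box','lid_bar','bolt_knob','lid'):
    for r in bot.cut_out(q,'top')[:1]:
        w=W[r['region']]; w=w[w[:,2]>.05]; print(q,r['conf'],len(w),w.mean(0).round(4),cv2.minAreaRect(w[:,:2].astype(np.float32)*1000))
```

```text
scene 0.078 2754 [ 0.5627 -0.0574  0.0865] ((576.6868896484375, -59.93461608886719), (245.6112060546875, 499.27569580078125), 0.10508385300636292)
scene 0.096 983 [ 0.6344 -0.1685  0.1159] ((590.6494750976562, -59.939727783203125), (499.5905456542969, 218.7292022705078), 89.89582061767578)
((540.1185302734375, -30.04669952392578), (159.21954345703125, 159.6265411376953), 0.26772990822792053)
top 0.078 1872 [ 0.5612 -0.0501  0.0871] ((575.7103271484375, -59.79917907714844), (244.83456420898438, 497.29058837890625), 0.30382516980171204)
top 0.096 577 [ 0.6186 -0.1668  0.1139] ((579.7266235351562, -60.031951904296875), (499.8244323730469, 239.98284912109375), 89.99683380126953)
((540.3436279296875, -30.31884002685547), (159.0425262451172, 159.37701416015625), 89.34217834472656)
dark_box 0.89 2187 [ 0.547  -0.0537  0.0964] ((415.22357177734375, -14.090576171875), (297.50103759765625, 436.23382568359375), 61.75508117675781)
lid_bar 0.81 1668 [ 0.5585 -0.0284  0.0975] ((399.13909912109375, 0.4847259521484375), (177.6468048095703, 467.540283203125), 78.95500183105469)
bolt_knob 0.67 171 [ 0.5063 -0.155   0.1022] ((509.2959899902344, -152.46458435058594), (145.52207946777344, 20.65178108215332), 72.28401184082031)
lid 0.69 1710 [ 0.5578 -0.0275  0.0971] ((402.1110534667969, 1.5104217529296875), (178.27334594726562, 473.93865966796875), 79.2606430053711)
```

View pics/topcrop.png

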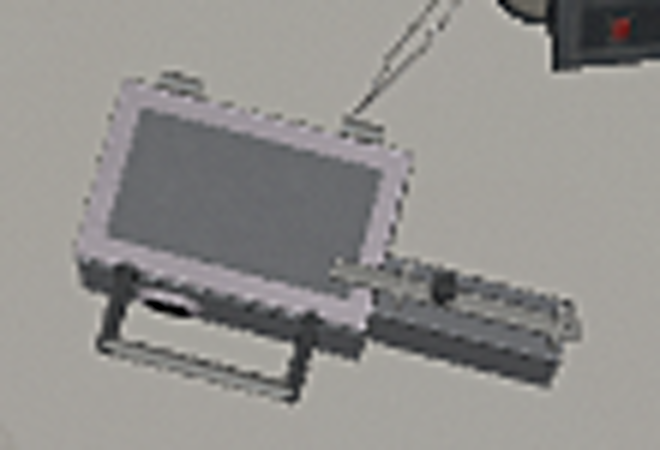

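The crop shows the lid corners at (122,83), (410,152), (80,240) and (365,328). The bar ends are at (103,347) and (293,395), and the knob is at (443,285). I project these using their known heights.

```bash
cat >> h.py <<'E'
def ray(P,uv,z):
    f=210/np.tan(np.radians(P['vertical_fov'])/2)
    K=np.array([[f,0,P['cx']],[0,f,P['cy']],[0,0,1.]])
    s=cv2.undistortPoints(np.array(uv,float).reshape(-1,1,2),K,np.array([P['k1'],0,0,0.])).reshape(-1,2)
    T=np.linalg.inv(P['world_to_cam']); D=np.c_[s,np.ones(len(s))]@T[:3,:3].T; o=T[:3,3]
    return o+D*((z-o[2])/D[:,2])[:,None]
E
python3 - <<'E'
from h import *
P=bot.camera_params('top')
px=np.array([(122,83),(410,152),(80,240),(365,328),(103,347),(293,395),(443,285)])/6+[225,155]
z=np.array([.088]*4+[.086]*2+[.128])
w=ray(P,px,z); print(w.round(4))
# fit 2D rigid box-> world
B=np.array([[54,87],[54,-87],[-54,87],[-54,-87],[-99.5,55],[-99.5,-55],[-25,-124]])/1000
A=w[:,:2]; a=A-A.mean(0); b=B-B.mean(0)
th=np.arctan2((b[:,0]*a[:,1]-b[:,1]*a[:,0]).sum(),(a*b).sum()); 
Rm=np.array([[np.cos(th),-np.sin(th)],[np.sin(th),np.cos(th)]]); t=A.mean(0)-Rm@B.mean(0)
print('yaw',th,'box',t.round(4)); print(((B@Rm.T+t-A)*1000).round(1))
for n,p in (('knob',[-.025,-.124]),('hinge',[.0605,0]),('bar',[-.0995,0])): print(n,(Rm@p+t).round(4))
print(np.linalg.inv(bot.camera_params('wrist')['world_to_cam']).round(3))
E
```

```text
[[ 0.6414  0.0361  0.088 ]
 [ 0.5961 -0.1304  0.088 ]
 [ 0.5483  0.0616  0.088 ]
 [ 0.4927 -0.1012  0.088 ]
 [ 0.4855  0.0492  0.086 ]
 [ 0.4551 -0.059   0.086 ]
 [ 0.5086 -0.1445  0.128 ]]
yaw -0.2876983998450528 box [ 0.5682 -0.0333]
[[ 3.3 -1.3]
 [-0.8 -1.6]
 [-7.1  3.9]
 [-0.9 -0.1]
 [ 2.9 -1.5]
 [ 2.1  1.2]
 [ 0.5 -0.6]]
knob [ 0.5091 -0.1451]
hinge [ 0.6262 -0.0504]
bar [ 0.4728 -0.005 ]
[[ 0.398  0.883  0.249  0.181]
 [ 0.917 -0.384 -0.107  0.602]
 [ 0.001  0.271 -0.963  0.385]
 [ 0.     0.     0.     1.   ]]
```

```bash
cat >> h.py <<'E'
import json
YAW=-0.2877; BX=np.array([np.cos(YAW),np.sin(YAW),0]); BY=np.array([-np.sin(YAW),np.cos(YAW),0])
RT=np.c_[BY,BX,[0,0,-1]]   # tool x=by, y=bx, z down
def plan(pos,n,fing,Rt=RT,s=None):
    s=s or bot.read_state(); p=np.array(s['tool_pos']); r=R.from_quat(s['eef_rot'],scalar_first=True)
    g=(r.inv()*R.from_matrix(Rt)).as_rotvec(); print('total world',((np.array(pos)-p)*1000).round(1),'turn',g.round(3))
    rows=[]
    for i in range(n):
        rr=r*R.from_rotvec(g*i/n)
        rows.append([rr.inv().apply((np.array(pos)-p)/n*1000).round(1).tolist(),(g/n).round(4).tolist(),fing])
    print(json.dumps(rows))
E
python3 - <<'E'
from h import *
plan([.509,-.145,.25],20,0.0)
E
```

```text
total world [ 260.  -718.2   27.3] turn [-0.    -0.     1.449]
[[[-26.2, -27.8, -1.4], [-0.0, -0.0, 0.0724], 0.0], [[-28.2, -25.8, -1.4], [-0.0, -0.0, 0.0724], 0.0], [[-30.0, -23.7, -1.4], [-0.0, -0.0, 0.0724], 0.0], [[-31.6, -21.4, -1.4], [-0.0, -0.0, 0.0724], 0.0], [[-33.1, -19.1, -1.4], [-0.0, -0.0, 0.0724], 0.0], [[-34.4, -16.7, -1.4], [-0.0, -0.0, 0.0724], 0.0], [[-35.5, -14.1, -1.4], [-0.0, -0.0, 0.0724], 0.0], [[-36.4, -11.5, -1.4], [-0.0, -0.0, 0.0724], 0.0], [[-37.2, -8.9, -1.4], [-0.0, -0.0, 0.0724], 0.0], [[-37.7, -6.1, -1.4], [-0.0, -0.0, 0.0724], 0.0], [[-38.0, -3.4, -1.4], [-0.0, -0.0, 0.0724], 0.0], [[-38.2, -0.6, -1.4], [-0.0, -0.0, 0.0724], 0.0], [[-38.1, 2.1, -1.4], [-0.0, -0.0, 0.0724], 0.0], [[-37.9, 4.9, -1.4], [-0.0, -0.0, 0.0724], 0.0], [[-37.4, 7.6, -1.4], [-0.0, -0.0, 0.0724], 0.0], [[-36.8, 10.3, -1.4], [-0.0, -0.0, 0.0724], 0.0], [[-35.9, 12.9, -1.4], [-0.0, -0.0, 0.0724], 0.0], [[-34.9, 15.5, -1.4], [-0.0, -0.0, 0.0724], 0.0], [[-33.7, 18.0, -1.4], [-0.0, -0.0, 0.0724], 0.0], [[-32.3, 20.4, -1.4], [-0.0, -0.0, 0.0724], 0.0]]
```

Request:
apply_moves([
  [[-26,-28,-2],[0,0,0.072],0],
  [[-28,-26,-2],[0,0,0.072],0],
  [[-30,-24,-2],[0,0,0.072],0],
  [[-32,-21,-2],[0,0,0.072],0],
  [[-33,-19,-2],[0,0,0.072],0],
  [[-34,-17,-2],[0,0,0.072],0],
  [[-35,-14,-2],[0,0,0.072],0],
  [[-36,-12,-2],[0,0,0.072],0],
  [[-37,-9,-2],[0,0,0.072],0],
  [[-38,-6,-2],[0,0,0.072],0],
  [[-38,-3,-2],[0,0,0.072],0],
  [[-38,-1,-2],[0,0,0.072],0],
  [[-38,2,-2],[0,0,0.072],0],
  [[-38,5,-2],[0,0,0.072],0],
  [[-37,8,-2],[0,0,0.072],0],
  [[-37,10,-2],[0,0,0.072],0],
  [[-36,13,-2],[0,0,0.072],0],
  [[-35,15,-2],[0,0,0.072],0],
  [[-34,18,-2],[0,0,0.072],0],
  [[-32,20,-2],[0,0,0.072],0],
])

```text
clock: 2.52
tool_pos: [0.4973, -0.1769, 0.2657]
eef_rot: [0.001, 0.816, 0.578, 0.007]
contact_force: [1.0, 0.5, 0.2]
opening: 0.0879
```

Run:
```python
from h import *
st(); plan([.509,-.145,.25],3,0.0)
P,im,d=snap('wrist','w1.png'); print(P); W=cloud(P,d)
for q in ('bolt_knob','lid_bar'):
    for r in bot.search_frame(q,'wrist')[:2]: print(q,round(r['conf'],2),toworld(P,r['position']).round(4))
```

```text
t 2.52 pos [ 0.4973 -0.1769  0.2657] q [0.0012 0.8159 0.5781 0.0069] j [-0.37   0.225  1.809  0.011  1.098 -0.037] F [1.  0.5 0.2] open 0.0879
total world [ 11.7  31.9 -15.7] turn [ 0.01 -0.01 -0.05]
[[[11.3, 0.1, 5.3], [0.0034, -0.0032, -0.0167], 0.0], [[11.3, 0.3, 5.3], [0.0034, -0.0032, -0.0167], 0.0], [[11.3, 0.5, 5.3], [0.0034, -0.0032, -0.0167], 0.0]]
{'vertical_fov': 71.69014425580397, 'cx': 280.66184944527026, 'cy': 204.58360256123677, 'k1': 0.013497091744385315, 'world_to_cam': array([[ 0.94344159, -0.33132545,  0.01189182, -0.53094611],
       [-0.32301429, -0.91051104,  0.25813062, -0.04202349],
       [-0.07469761, -0.24737239, -0.96603684,  0.42581222],
       [ 0.        ,  0.        ,  0.        ,  1.        ]])}
bolt_knob 0.84 [ 0.5113 -0.1477  0.0962]
lid_bar 0.82 [ 0.5601 -0.0516  0.0856]
lid_bar 0.66 [ 0.5521 -0.0692  0.0914]
```

View pics/w1.png

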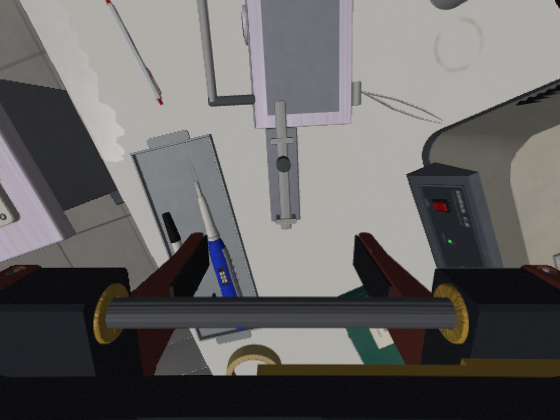

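The wrist view shows the knob top at (283,163), the staples at (283,142) and (287,217), the lid's right corners at (257,128) and (354,124), and the bar near (205,0) to (211,103).

Run:
```python
from h import *
P=bot.camera_params('wrist')
px=[(257,128),(354,124),(283,162),(283,141),(287,217),(212,100),(205,5)]
w=ray(P,px,np.array([.088,.088,.131,.106,.106,.086,.086])); print(w.round(4))
B=np.array([[-54,-87],[54,-87],[-25,-124],[-25,-101],[-25,-193],[-99.5,-55]])/1000
A=w[:6,:2]; a=A-A.mean(0); b=B-B.mean(0)
th=np.arctan2((b[:,0]*a[:,1]-b[:,1]*a[:,0]).sum(),(a*b).sum())
Rm=np.array([[np.cos(th),-np.sin(th)],[np.sin(th),np.cos(th)]]); t=A.mean(0)-Rm@B.mean(0)
print('yaw',th,'box',t.round(4)); print(((B@Rm.T+t-A)*1000).round(1))
for n,p in (('knob',[-.025,-.124]),('hinge',[.0605,0]),('bar',[-.0995,0])): print(n,(Rm@p+t).round(4))
d=w[6]-w[5]; print('bar dir yaw',np.arctan2(-d[0],d[1]))
```

```text
[[ 0.4975 -0.1027  0.088 ]
 [ 0.6023 -0.1349  0.088 ]
 [ 0.5135 -0.1435  0.131 ]
 [ 0.5205 -0.1251  0.106 ]
 [ 0.4965 -0.208   0.106 ]
 [ 0.461  -0.0582  0.086 ]
 [ 0.4899  0.0281  0.086 ]]
yaw -0.2897155620949267 box [ 0.5739 -0.0337]
[[-0.2  1. ]
 [-1.5  2.4]
 [ 1.  -1.9]
 [ 0.6  1.7]
 [-1.7 -3.5]
 [ 1.8  0.3]]
knob [ 0.5145 -0.1454]
hinge [ 0.6319 -0.051 ]
bar [ 0.4785 -0.0053]
bar dir yaw -0.32348709772835826
```

```bash
sed -i 's/YAW=-0.2877/YAW=-0.29/' h.py
python3 - <<'E'
from h import *
plan([.5135,-.1445,.106],6,0.0)
E
```

```text
total world [  16.    32.5 -159.4] turn [ 0.01  -0.009 -0.048]
[[[5.7, 0.5, 26.6], [0.0017, -0.0016, -0.0079], 0.0], [[5.8, 0.6, 26.6], [0.0017, -0.0016, -0.0079], 0.0], [[5.8, 0.6, 26.6], [0.0017, -0.0016, -0.0079], 0.0], [[5.8, 0.7, 26.6], [0.0017, -0.0016, -0.0079], 0.0], [[5.9, 0.8, 26.6], [0.0017, -0.0016, -0.0079], 0.0], [[5.9, 0.9, 26.6], [0.0017, -0.0016, -0.0079], 0.0]]
```

Request:
apply_moves([
  [[12,1,15],[0.005,-0.005,-0.025],0],
  [[12,2,20],[0.005,-0.005,-0.023],0],
  [[10,1,20],[0,0,0],0],
  [[0,0,20],[0,0,0],0],
  [[0,0,10],[0,0,0],0],
  [[0,0,0],[0,0,0],0],
])

```text
clock: 3.17
tool_pos: [0.5109, -0.1397, 0.1787]
eef_rot: [0.0, 0.799, 0.601, 0.0]
contact_force: [0.2, -0.0, 0.1]
opening: 0.0881
```

Run:
```python
from h import *
st(); plan([.5135,-.1445,.106],4,0.0)
P,im,d=snap('wrist','w2.png')
for r in bot.search_frame('bolt_knob','wrist')[:2]: print(round(r['conf'],2),toworld(P,r['position']).round(4))
```

```text
t 3.17 pos [ 0.5109 -0.1397  0.1787] q [0.000e+00 7.992e-01 6.011e-01 2.000e-04] j [-0.29   0.343  1.875  0.     0.923 -0.009] F [ 0.2 -0.   0.1] open 0.0881
total world [  2.6  -4.8 -72.7] turn [ 0.    -0.     0.009]
[[[-1.0, 1.0, 18.2], [0.0001, -0.0001, 0.0023], 0.0], [[-1.0, 1.0, 18.2], [0.0001, -0.0001, 0.0023], 0.0], [[-1.0, 1.0, 18.2], [0.0001, -0.0001, 0.0023], 0.0], [[-1.0, 1.0, 18.2], [0.0001, -0.0001, 0.0023], 0.0]]
0.6 [ 0.5117 -0.1419  0.0984]
```

View pics/w2.png

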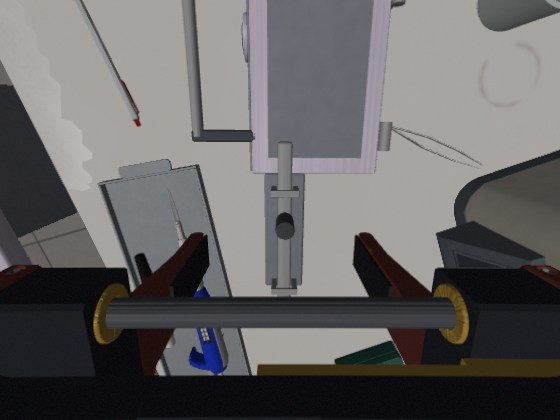

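The knob top is at (284,222), centred between the jaws, and the bolt is aligned with the tool's x axis. I go down and grip it.

Request:
apply_moves([
  [[-2,2,20],[0,0,0.004],0],
  [[-2,1,20],[0,0,0.004],0],
  [[0,1,20],[0,0,0],0],
  [[0,0,12],[0,0,0],0.2],
  [[0,0,3],[0,0,0],0.5],
  [[0,0,0],[0,0,0],0.9],
  [[0,0,0],[0,0,0],1],
  [[0,0,0],[0,0,0],1],
  [[0,0,0],[0,0,0],1],
  [[0,0,0],[0,0,0],1],
  [[0,0,0],[0,0,0],1],
  [[0,0,0],[0,0,0],1],
])

```text
clock: 4.27
tool_pos: [0.5211, -0.1473, 0.1168]
eef_rot: [0.008, 0.802, 0.598, 0.006]
contact_force: [-14.3, 3.5, 5.3]
opening: 0.0313
```

Run:
```python
from h import *
st()
P,im,d=snap('wrist','w3.png')
st()
```

```text
t 4.27 pos [ 0.5211 -0.1473  0.1168] q [0.0078 0.8015 0.5979 0.0059] j [-0.298  0.445  1.899  0.     0.778 -0.009] F [-14.3   3.5   5.3] open 0.0313
t 4.32 pos [ 0.5194 -0.1468  0.1165] q [0.0063 0.8015 0.5979 0.0048] j [-0.298  0.445  1.901  0.     0.78  -0.009] F [-19.    4.7  14. ] open 0.0277
```

View pics/w3.png

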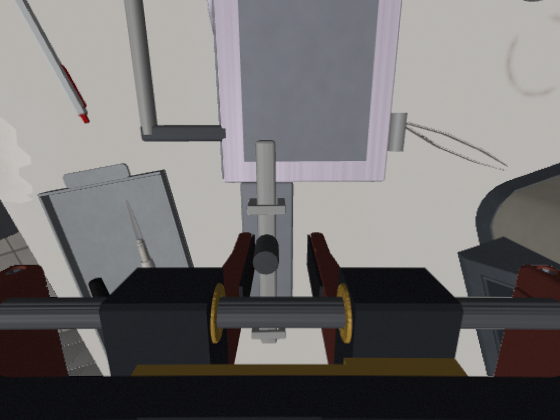

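The left finger already touches the knob at (266,250) while the jaw middle is at about (281), so the tool sits about 7 mm too far along +y. I correct that and the tilt, then finish closing.

Run:
```python
from h import *
s=bot.read_state(); p=np.array(s['tool_pos'])-.007*BX; p[2]=.107
plan(p,1,.8)
P=bot.camera_params('wrist'); print(ray(P,[(266,240)],.131), (ray(P,[(266,240)],.131)[0]-s['tool_pos'])@np.c_[BX,BY])
```

```text
total world [-6.7  2.  -9.5] turn [ 0.016 -0.     0.001]
[[[0.0, -7.1, 9.4], [0.0158, -0.0001, 0.001], 0.8]]
[[ 0.51489352 -0.13295903  0.131     ]] [-0.00824516  0.01201577]
```

Request:
apply_moves([
  [[0,-4,3],[0.008,0,0],0.65],
  [[0,-4,4],[0.008,0,0],0.7],
  [[0,0,3],[0,0,0],0.8],
  [[0,0,0],[0,0,0],1],
  [[0,0,0],[0,0,0],1],
  [[0,0,0],[0,0,0],1],
  [[0,0,0],[0,0,0],1],
  [[0,0,0],[0,0,0],1],
])

```text
clock: 4.98
tool_pos: [0.5126, -0.1449, 0.1064]
eef_rot: [0.001, 0.802, 0.598, 0.001]
contact_force: [-1.3, -0.2, -0.1]
opening: 0.0147
```

The opening is 14.7 mm, so the knob is gripped. Now the pull along tool -x.

Request:
apply_moves([
  [[-6,0,0],[0,0,0],1],
  [[-7,0,0],[0,0,0],1],
  [[-7,0,0],[0,0,0],1],
  [[-7,0,0],[0,0,0],1],
  [[-7,0,0],[0,0,0],1],
  [[-7,0,0],[0,0,0],1],
  [[-5,0,0],[0,0,0],1],
  [[-3,0,0],[0,0,0],1],
])

```text
clock: 5.65
tool_pos: [0.4998, -0.1885, 0.1063]
eef_rot: [-0.004, 0.804, 0.595, 0.007]
contact_force: [7.7, 23.3, 1.1]
opening: 0.0143
```

Displacement is 45 mm and the force is 24 N against the pull, so the bolt is at its stop. I release, rise and go over the bar.

Request:
apply_moves([
  [[1,0,0],[0,0,0],1],
  [[0,0,0],[0,0,0],0.6],
  [[0,0,0],[0,0,0],0.6],
  [[0,0,0],[0,0,0],0.5],
  [[0,0,-20],[0,0,0],0.5],
  [[0,0,-35],[0,0,0],0.5],
  [[0,0,-30],[0,0,0],0.5],
  [[30,-12,0],[0,0,0],0.5],
  [[35,-15,0],[0,0,0],0.5],
  [[35,-15,0],[0,0,0],0.5],
  [[35,-15,0],[0,0,0],0.5],
  [[30,-12,0],[0,0,0],0.5],
  [[0,0,0],[0,0,0],0.5],
])

```text
clock: 6.73
tool_pos: [0.4822, -0.0142, 0.1983]
eef_rot: [0.0, 0.807, 0.59, 0.008]
contact_force: [0.1, -0.7, -0.4]
opening: 0.0438
```

Run:
```python
from h import *
s=st(); plan([.4767,-.0048,.12],3,0.5)
P,im,d=snap('wrist','w4.png')
for r in bot.search_frame('lid_bar','wrist')[:2]: print(round(r['conf'],2),toworld(P,r['position']).round(4))
```

```text
t 6.73 pos [ 0.4822 -0.0142  0.1983] q [1.000e-04 8.071e-01 5.904e-01 7.600e-03] j [-0.06   0.243  1.966  0.012  0.921  0.24 ] F [ 0.1 -0.7 -0.4] open 0.0438
total world [ -5.5   9.4 -78.3] turn [ 0.009 -0.012 -0.018]
[[[2.1, -2.9, 26.1], [0.0031, -0.004, -0.0059], 0.5], [[2.2, -2.9, 26.1], [0.0031, -0.004, -0.0059], 0.5], [[2.4, -2.8, 26.1], [0.0031, -0.004, -0.0059], 0.5]]
0.56 [ 0.5714 -0.0166  0.0824]
```

View pics/w4.png

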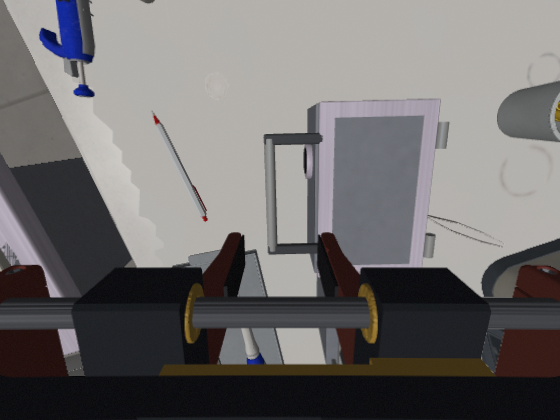

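The bar runs from (269,138) to (273,250), between the jaws. Now its position by ray.

Run:
```python
from h import *
P=bot.camera_params('wrist')
w=ray(P,[(269,140),(273,248),(320,101),(437,99),(313,268),(424,265)],np.array([.086,.086,.088,.088,.088,.088])); print(w.round(4)); m=w[:2].mean(0); print(m, 'yaw',np.arctan2(*( (w[0]-w[1])[:2]*[-1,1])))
m[2]=.066; plan(m,5,.5)
```

```text
[[ 0.4922  0.0427  0.086 ]
 [ 0.4624 -0.0607  0.086 ]
 [ 0.546   0.0611  0.088 ]
 [ 0.6454  0.0311  0.088 ]
 [ 0.4951 -0.0937  0.088 ]
 [ 0.6051 -0.1256  0.088 ]]
[ 0.47729972 -0.00896537  0.086     ] yaw -0.2802421467196986
total world [  -5.7    8.2 -132.3] turn [ 0.01  -0.011 -0.018]
[[[0.9, -1.9, 26.5], [0.002, -0.0022, -0.0036], 0.5], [[1.0, -1.8, 26.5], [0.002, -0.0022, -0.0036], 0.5], [[1.0, -1.7, 26.5], [0.002, -0.0022, -0.0036], 0.5], [[1.1, -1.7, 26.5], [0.002, -0.0022, -0.0036], 0.5], [[1.2, -1.6, 26.5], [0.002, -0.0022, -0.0036], 0.5]]
```

Request:
apply_moves([
  [[3,-4,20],[0.005,-0.005,-0.009],0.5],
  [[3,-4,25],[0.005,-0.005,-0.009],0.5],
  [[0,0,20],[0,0,0],0.5],
  [[0,0,10],[0,0,0],0.5],
  [[0,0,0],[0,0,0],0.5],
])

```text
clock: 7.25
tool_pos: [0.4813, -0.0154, 0.1222]
eef_rot: [0.003, 0.803, 0.596, 0.002]
contact_force: [-0.5, -0.9, -0.7]
opening: 0.0439
```

Run:
```python
from h import *
s=st(); plan([.477,-.006,.065],4,0.5)
```

```text
t 7.25 pos [ 0.4813 -0.0154  0.1222] q [0.003  0.8028 0.5963 0.0021] j [-0.055  0.368  2.017 -0.003  0.749  0.24 ] F [-0.5 -0.9 -0.7] open 0.0439
total world [ -4.3   9.4 -57.2] turn [ 0.007  0.    -0.003]
[[[1.9, -1.8, 14.3], [0.0018, 0.0001, -0.0008], 0.5], [[1.9, -1.8, 14.3], [0.0018, 0.0001, -0.0008], 0.5], [[1.9, -1.8, 14.3], [0.0018, 0.0001, -0.0008], 0.5], [[1.9, -1.7, 14.3], [0.0018, 0.0001, -0.0008], 0.5]]
```

Request:
apply_moves([
  [[4,-7,2],[0.007,0,-0.003],0.5],
  [[3,-2,15],[0,0,0],0.5],
  [[0,-1,15],[0,0,0],0.5],
  [[0,-1,12],[0,0,0],0.5],
  [[0,0,4],[0,0,0],0.5],
  [[0,0,0],[0,0,0],0.5],
])

```text
clock: 7.75
tool_pos: [0.4748, -0.0099, 0.0752]
eef_rot: [0.001, 0.804, 0.595, 0.001]
contact_force: [0.2, -0.0, 0.6]
opening: 0.044
```

Run:
```python
from h import *
s=st(); plan([.477,-.006,.065],1,0.5)
```

```text
t 7.75 pos [ 0.4748 -0.0099  0.0752] q [0.0014 0.8039 0.5947 0.0011] j [-4.500e-02  4.500e-01  2.049e+00 -1.000e-03  6.390e-01  2.530e-01] F [ 0.2 -0.   0.6] open 0.044
total world [  2.2   3.9 -10.2] turn [ 0.004 -0.    -0.007]
[[[4.4, 0.9, 10.2], [0.0036, -0.0, -0.0069], 0.5]]
```

Request:
apply_moves([
  [[4,1,8],[0.004,0,-0.007],0.5],
  [[0,0,3],[0,0,0],0.6],
  [[0,0,0],[0,0,0],0.8],
  [[0,0,0],[0,0,0],1],
  [[0,0,0],[0,0,0],1],
  [[0,0,0],[0,0,0],1],
  [[0,0,0],[0,0,0],1],
  [[0,0,0],[0,0,0],1],
])

```text
clock: 8.42
tool_pos: [0.4757, -0.0057, 0.0659]
eef_rot: [-0.002, 0.802, 0.597, -0.001]
contact_force: [4.9, -2.8, -2.3]
opening: 0.009
```

Run:
```python
from h import *
s=st(); P,im,d=snap('wrist','w5.png'); snap('scene','s5.png'); st()
cv2.imwrite('pics/c5.png',np.hstack([cv2.imread('pics/w5.png')[::1],cv2.resize(cv2.imread('pics/s5.png')[130:300,200:370],(420,420))])[:, 180:])
```

```text
t 8.42 pos [ 0.4757 -0.0057  0.0659] q [-0.0017  0.802   0.5973 -0.001 ] j [-3.800e-02  4.710e-01  2.045e+00  2.000e-03  6.290e-01  2.510e-01] F [ 4.9 -2.8 -2.3] open 0.009
t 8.52 pos [ 0.4757 -0.0058  0.0658] q [-0.0017  0.8021  0.5972 -0.0011] j [-3.800e-02  4.720e-01  2.045e+00  2.000e-03  6.290e-01  2.510e-01] F [ 0.1  0.3 -1. ] open 0.0093
```

View pics/c5.png

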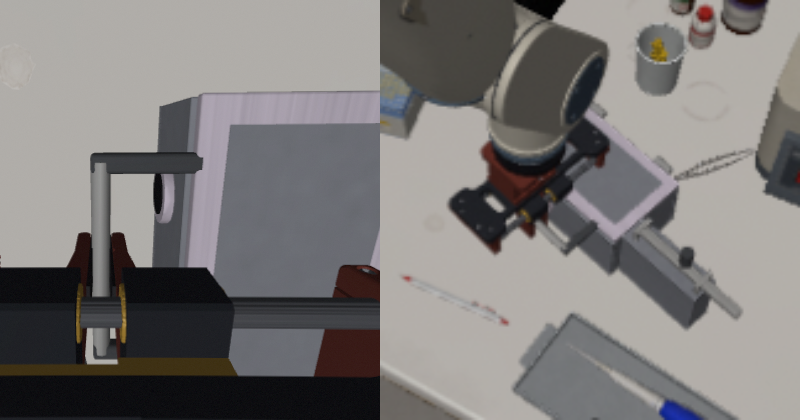

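The bar is gripped at 9.3 mm opening. The bolt knob stands back near the outer staple, and the lid is still shut. Now the first part of the arc.

Request:
apply_moves([
  [[0,0,-8],[0,0,0],1],
  [[0,1,-9],[0,0,0],1],
  [[0,2,-9],[0,0,0],1],
  [[0,2,-9],[0,0,0],1],
  [[0,3,-9],[0,0,0],1],
  [[0,1,-3],[0,0,0],1],
])

```text
clock: 9.02
tool_pos: [0.4833, -0.008, 0.1171]
eef_rot: [-0.004, 0.802, 0.597, -0.002]
contact_force: [0.6, 0.2, -2.1]
opening: 0.0092
```

```bash
cat >> h.py <<'E'
BAR0=np.array([.4757,-.0058,.084]); H=BAR0+.16*BX
def arc():
    s=st(); r=R.from_quat(s['eef_rot'],scalar_first=True); g=np.array(s['tool_pos'])-.019*r.as_matrix()[:,2]
    d=g-H; x,z,y=-d@BX,d[2],d@BY
    print('angle',round(np.arctan2(z,x),3),'radius mm',round(np.hypot(x,z)*1000,1),'by off',round(y*1000,1),'turn back',(r.inv()*R.from_matrix(RT)).as_rotvec().round(3),'vel',np.abs(s['joint_velocities']).max().round(3))
E
python3 -c "
from h import *
arc()"
```

```text
t 9.02 pos [ 0.4833 -0.008   0.1171] q [-0.0035  0.8022  0.5971 -0.0024] j [-0.043  0.385  2.006  0.003  0.759  0.246] F [ 0.6  0.2 -2.1] open 0.0092
angle 0.33 radius mm 160.6 by off 0.1 turn back [-0.009 -0.    -0.001] vel 0.087
```

Request:
apply_moves([
  [[0,3,-8.5],[-0.005,0,0],1],
  [[0,4,-8.5],[-0.004,0,0],1],
  [[0,4,-8.5],[0,0,0],1],
  [[0,5,-8],[0,0,0],1],
  [[0,5.5,-8],[0,0,0],1],
  [[0,6,-7.5],[0,0,0],1],
  [[0,4,-4.5],[0,0,0],1],
])

```text
clock: 9.6
tool_pos: [0.5162, -0.0177, 0.1773]
eef_rot: [0.001, 0.802, 0.597, 0.001]
contact_force: [0.7, 2.2, -4.1]
opening: 0.0092
```

```bash
python3 -c "
from h import *
arc()"
```

```text
t 9.6 pos [ 0.5162 -0.0177  0.1773] q [7.000e-04 8.023e-01 5.969e-01 1.200e-03] j [-5.800e-02  3.260e-01  1.906e+00  1.000e-03  9.070e-01  2.330e-01] F [ 0.7  2.2 -4.1] open 0.0092
angle 0.761 radius mm 162.8 by off 0.2 turn back [ 0.003 -0.001 -0.001] vel 0.158
```

Request:
apply_moves([
  [[0,6.5,-6],[0,0,0],1],
  [[0,7,-6],[0,0,0],1],
  [[0,7.5,-5],[0,0,0],1],
  [[0,8,-5],[0,0,0],1],
  [[0,8,-4.5],[0,0,0],1],
  [[0,8.5,-4],[0,0,0],1],
  [[0,6,-2],[0,0,0],1],
])

```text
clock: 10.18
tool_pos: [0.5643, -0.0321, 0.2151]
eef_rot: [-0.005, 0.802, 0.597, -0.003]
contact_force: [-5.1, 2.1, 8.3]
opening: 0.0089
```

```bash
python3 -c "
from h import *
arc()"
```

```text
t 10.18 pos [ 0.5643 -0.0321  0.2151] q [-0.0049  0.8023  0.5969 -0.0032] j [-0.08   0.35   1.763  0.004  1.04   0.21 ] F [-5.1  2.1  8.3] open 0.0089
angle 1.149 radius mm 164.5 by off 0.1 turn back [-0.012 -0.001 -0.002] vel 0.187
```

Request:
apply_moves([
  [[0,7,-3],[-0.006,0,0],1],
  [[0,8,-2.5],[-0.006,0,0],1],
  [[0,8,-2],[0,0,0],1],
  [[0,7,-1],[0,0,0],1],
  [[0,6,-1],[0,0,0],1],
  [[0,5,0],[0,0,0],1],
  [[0,3,0],[0,0,0],1],
  [[0,0,0],[0,0,0],1],
])

```text
clock: 10.85
tool_pos: [0.6153, -0.0475, 0.2288]
eef_rot: [0.003, 0.802, 0.597, 0.003]
contact_force: [-0.8, 0.8, 2.0]
opening: 0.0088
```

Run:
```python
from h import *
arc(); snap('scene','s6.png'); snap('wrist','w6.png')
cv2.imwrite('pics/c6.png',np.hstack([cv2.imread('pics/w6.png')[:,140:520],cv2.resize(cv2.imread('pics/s6.png')[130:300,200:370],(420,420))]))
```

```text
t 10.85 pos [ 0.6153 -0.0475  0.2288] q [0.0029 0.8023 0.5968 0.0028] j [-9.600e-02  4.010e-01  1.649e+00 -1.000e-03  1.084e+00  1.960e-01] F [-0.8  0.8  2. ] open 0.0088
angle 1.483 radius mm 164.5 by off -0.1 turn back [ 0.008 -0.001 -0.002] vel 0.008
```

View pics/c6.png

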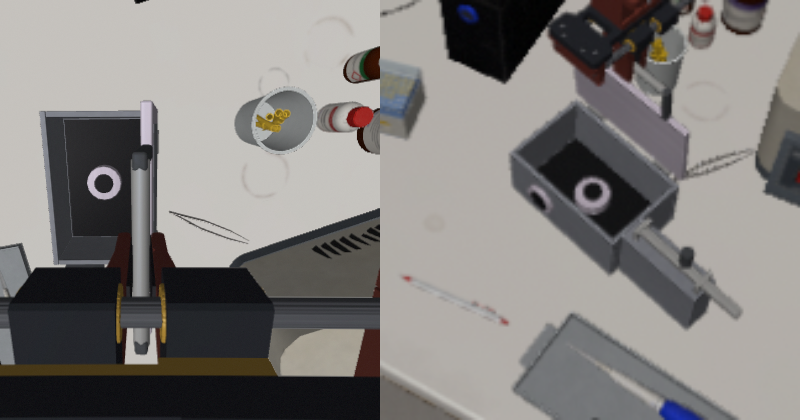

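The lid is at about 1.48 rad, held, with the bolt still back. About 14 mm remain along tool +y.

Request:
apply_moves([
  [[0,4,0],[0.004,0,0],1],
  [[0,5,0],[0.004,0,0],1],
  [[0,4,0],[0,0,0],1],
  [[0,1,0],[0,0,0],1],
  [[0,0,0],[0,0,0],1],
  [[0,0,0],[0,0,0],1],
  [[0,0,0],[0,0,0],1],
])

```text
clock: 11.53
tool_pos: [0.6286, -0.0514, 0.2292]
eef_rot: [-0.001, 0.802, 0.597, 0.0]
contact_force: [-2.1, 1.0, 2.8]
opening: 0.0092
```

Run:
```python
from h import *
arc()
P,im,d=snap('scene'); W=cloud(P,d)
snap('wrist','w7.png'); arc()
for q in ('lid','lid_bar'):
    for r in bot.cut_out(q,'wrist')[:1]: pass
q=W.reshape(-1,3); e=q-H; bx,by,z=e@BX,e@BY,q[:,2]
m=(abs(bx)<.04)&(abs(by)<.08)&(z>.11)&(z<.19)
for lo in np.arange(.11,.19,.02):
    k=m&(z>lo)&(z<lo+.02); print(round(lo+.01,2),k.sum(),np.median(bx[k]).round(4))
print(np.polyfit(z[m],bx[m],1))
```

```text
t 11.53 pos [ 0.6286 -0.0514  0.2292] q [-6.000e-04  8.022e-01  5.970e-01  1.000e-04] j [-1.010e-01  4.250e-01  1.611e+00  1.000e-03  1.107e+00  1.900e-01] F [-2.1  1.   2.8] open 0.0092
angle 1.568 radius mm 164.2 by off -0.0 turn back [-0.001 -0.001 -0.001] vel 0.002
t 11.63 pos [ 0.6285 -0.0514  0.2292] q [-7.000e-04  8.022e-01  5.971e-01  1.000e-04] j [-1.010e-01  4.250e-01  1.611e+00  1.000e-03  1.107e+00  1.900e-01] F [0.2 1.5 3.2] open 0.0095
angle 1.568 radius mm 164.2 by off -0.0 turn back [-0.001 -0.001 -0.001] vel 0.002
0.12 172 -0.0039
0.14 174 -0.0038
0.16 186 -0.004
0.18 148 -0.0037
[ 0.00122982 -0.00404059]
```

View pics/w7.png

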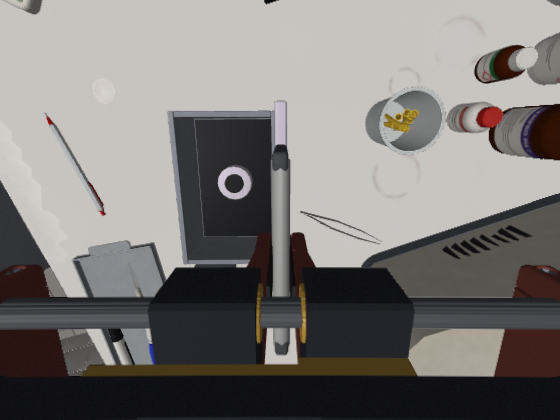

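The lid face lies 4 mm (half its thickness) in front of the hinge plane at every height, so it is vertical to within 0.01 rad. I hold a moment longer, then hand in.

Request:
apply_moves([
  [[0,0,0],[0,0,0],1],
  [[0,0,0],[0,0,0],1],
  [[0,0,0],[0,0,0],1],
  [[0,0,0],[0,0,0],1],
  [[0,0,0],[0,0,0],1],
  [[0,0,0],[0,0,0],1],
  [[0,0,0],[0,0,0],1],
  [[0,0,0],[0,0,0],1],
])

```text
clock: 12.4
tool_pos: [0.6283, -0.0514, 0.2292]
eef_rot: [-0.001, 0.802, 0.597, 0.0]
contact_force: [-0.5, 0.6, 2.9]
opening: 0.0091
```

Run:
```python
from h import *
arc(); print(bot.close_job())
```

```text
t 12.4 pos [ 0.6283 -0.0514  0.2292] q [-7.000e-04  8.022e-01  5.971e-01  0.000e+00] j [-1.010e-01  4.240e-01  1.611e+00  1.000e-03  1.107e+00  1.900e-01] F [-0.5  0.6  2.9] open 0.0091
angle 1.566 radius mm 164.2 by off -0.1 turn back [-0.001 -0.001 -0.001] vel 0.001
the job is handed in; nothing more can be done
None
```

I drew the bolt back to its stop, then swung the lid up by its handle bar until it stood upright. I handed the job in at 12.4 s with the fingers still closed on the bar; no verdict was reported.

**Bolt:** the tool pulled it 45 mm until it met a resistance of about 24 N, which I took as the stop at 42 mm. Later pictures show the knob back near the outer staple. I did not measure its final position beyond that.

**Lid:** the last tool pose puts it at 1.566 rad. The depth picture agrees: the lid's face is vertical to within about 0.01 rad. The arm was still, and the opening was 9.1 mm on the 10 mm bar.

**Disagreements and gaps:**
- On the first try at the knob the tool came down about 7 mm to one side and pressed on it with about 20 N. I corrected that before gripping.
- The grasp point ended 164 mm from my estimated hinge line instead of 160 mm, so the bar probably slid about 4 mm in the pads.
- I did not measure the bystanders at the end. The path stayed clear of them, and the one in the last picture, the pen, showed no sign of having been moved.

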